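# Reload the photometer kit in reverse order

### The job

Move the four photometer kit pieces from the white ring rack to the empty divided tray in reverse order: the piece that stands next to the rack's finger tab goes into the compartment farthest from the tray's finger tab, and so on, until the piece farthest from the rack's tab stands next to the tray's tab. Stand each piece upright on the floor of its compartment, about in the middle, and let none fall over on the way.

Things in the scene. Friction and masses are not known exactly. Their poses are not given: they have to be found in the camera images.
- ring_rack: the full rack: a fixed white strip 227 mm long (without the tab) and 60 mm wide, holding four grey rings in one row with a piece in each. Origin: centre of its underside. x runs along the row, away from its tab: the upright finger tab (44 mm wide, 30 mm high, round black dot) is at the -x end and points toward the robot side. The four places are at x = -84, -28, +28, +84 mm, y = 0. Deck (pieces stand on it) at z = 6 mm; low side rims up to 10 mm
- divided_tray: the empty tray: a fixed bare-metal strip of the same size (227 x 60 mm without the tab) with four compartments in one row, each about 53 x 54 mm inside, with grey floors. Origin: centre of its underside. x runs along the row, away from its finger tab, which is like the rack's tab and at the -x end, toward the robot side. Compartment centres at x = -84, -28, +28, +84 mm, y = 0; floor at z = 6 mm; walls 3 mm thick, tops at z = 16 mm
- amber_vial: loose upright vial, brown glass with black cap, 28 mm diameter, 62 mm tall. Origin: centre of its underside; z up along its axis.
- dropper_bottle: loose upright white squeeze bottle with a narrow conical nozzle; body 26 mm diameter, 62 mm tall with the nozzle; the nozzle starts 44 mm above its underside, so grip the body below that. Origin: centre of its underside; z up along its axis.
- small_vial: loose upright small vial, the shortest and slimmest piece, 18 mm diameter, 46 mm tall, with a ribbed screw cap of nearly the same width. Origin: centre of its underside; z up along its axis.
- light_cap: loose upright black ribbed cylinder (light-shield cap of the photometer), the tallest piece, 26 mm diameter, 70 mm tall. Origin: centre of its underside; z up along its axis.
- ring_amber_vial: grey ring fixed on the white rack's deck round the amber vial's starting place, 47 mm outside, 34 mm bore, 8 mm high (its top 14 mm above the worktop). It stays in the rack and shows where that piece stood. Origin: centre of its underside
- ring_dropper_bottle: grey ring fixed on the white rack's deck round the dropper bottle's starting place, 47 mm outside, 32 mm bore, 8 mm high (its top 14 mm above the worktop). It stays in the rack and shows where that piece stood. Origin: centre of its underside
- ring_small_vial: grey ring fixed on the white rack's deck round the small vial's starting place, 47 mm outside, 24 mm bore, 8 mm high (its top 14 mm above the worktop). It stays in the rack and shows where that piece stood. Origin: centre of its underside
- ring_light_cap: grey ring fixed on the white rack's deck round the light cap's starting place, 47 mm outside, 32 mm bore, 8 mm high (its top 14 mm above the worktop). It stays in the rack and shows where that piece stood. Origin: centre of its underside
Mind the look-alikes: they are no part of the job. Leave any blue or yellow look-alike of the amber_vial alone.

How it is judged:
At the end, for the whole second after the job is handed in: each piece stands upright (within 0.15 rad) and at rest on the floor of its tray compartment, within 15 mm of its middle along and across the tray; the order from the tray's tab is the reverse of the starting order from the rack's tab (((x of ring_amber_vial in the frame of ring_rack between -0.099 and -0.069 m and x of amber_vial in the frame of divided_tray between 0.069 and 0.099 m) or (x of ring_amber_vial in the frame of ring_rack between -0.043 and -0.013 m and x of amber_vial in the frame of divided_tray between 0.013 and 0.043 m) or (x of ring_amber_vial in the frame of ring_rack between 0.013 and 0.043 m and x of amber_vial in the frame of divided_tray between -0.043 and -0.013 m) or (x of ring_amber_vial in the frame of ring_rack between 0.069 and 0.099 m and x of amber_vial in the frame of divided_tray between -0.099 and -0.069 m)) and y of amber_vial in the frame of divided_tray between -0.015 and 0.015 m and z of amber_vial in the frame of divided_tray between 0.002 and 0.01 m and angle between each of amber_vial, dropper_bottle, small_vial, light_cap's own z axis and vertical below 0.15 rad and linear speed of each of amber_vial, dropper_bottle, small_vial, light_cap below 0.02 m/s and angular speed of each of amber_vial, dropper_bottle, small_vial, light_cap below 0.3 rad/s and ((x of ring_dropper_bottle in the frame of ring_rack between -0.099 and -0.069 m and x of dropper_bottle in the frame of divided_tray between 0.069 and 0.099 m) or (x of ring_dropper_bottle in the frame of ring_rack between -0.043 and -0.013 m and x of dropper_bottle in the frame of divided_tray between 0.013 and 0.043 m) or (x of ring_dropper_bottle in the frame of ring_rack between 0.013 and 0.043 m and x of dropper_bottle in the frame of divided_tray between -0.043 and -0.013 m) or (x of ring_dropper_bottle in the frame of ring_rack between 0.069 and 0.099 m and x of dropper_bottle in the frame of divided_tray between -0.099 and -0.069 m)) and y of dropper_bottle in the frame of divided_tray between -0.015 and 0.015 m and z of dropper_bottle in the frame of divided_tray between 0.002 and 0.01 m and ((x of ring_small_vial in the frame of ring_rack between -0.099 and -0.069 m and x of small_vial in the frame of divided_tray between 0.069 and 0.099 m) or (x of ring_small_vial in the frame of ring_rack between -0.043 and -0.013 m and x of small_vial in the frame of divided_tray between 0.013 and 0.043 m) or (x of ring_small_vial in the frame of ring_rack between 0.013 and 0.043 m and x of small_vial in the frame of divided_tray between -0.043 and -0.013 m) or (x of ring_small_vial in the frame of ring_rack between 0.069 and 0.099 m and x of small_vial in the frame of divided_tray between -0.099 and -0.069 m)) and y of small_vial in the frame of divided_tray between -0.015 and 0.015 m and z of small_vial in the frame of divided_tray between 0.002 and 0.01 m and ((x of ring_light_cap in the frame of ring_rack between -0.099 and -0.069 m and x of light_cap in the frame of divided_tray between 0.069 and 0.099 m) or (x of ring_light_cap in the frame of ring_rack between -0.043 and -0.013 m and x of light_cap in the frame of divided_tray between 0.013 and 0.043 m) or (x of ring_light_cap in the frame of ring_rack between 0.013 and 0.043 m and x of light_cap in the frame of divided_tray between -0.043 and -0.013 m) or (x of ring_light_cap in the frame of ring_rack between 0.069 and 0.099 m and x of light_cap in the frame of divided_tray between -0.099 and -0.069 m)) and y of light_cap in the frame of divided_tray between -0.015 and 0.015 m and z of light_cap in the frame of divided_tray between 0.002 and 0.01 m); the robot touches nothing.
It fails at once if the amber vial falls over (angle between amber_vial's own z axis and vertical above 1 rad).
It fails at once if the dropper bottle falls over (angle between dropper_bottle's own z axis and vertical above 1 rad).
It fails at once if the small vial falls over (angle between small_vial's own z axis and vertical above 1 rad).
It fails at once if the light cap falls over (angle between light_cap's own z axis and vertical above 1 rad).
It also fails if it takes over 120 s, if anything falls off the work surface, if the arm or the gripper's body presses on something with over 40 N, if the wrist force passes 120 N, or if a joint passes its speed limit or range.

### The arm

A 6-joint arm with a two-finger parallel gripper is mounted at the origin on a cart in front of the work surface, level with it; the furniture and walls round the work are solid. World frame = base frame: x ahead of the robot, y to its left, z up, the work surface at z = 0. Lengths are in m, angles in rad, forces in N, time in s.
With the tool pointing down it reaches from about 0.325 to 0.775 m from the base axis. Payload 5.5 kg.
Tool frame: the origin (TCP) lies between the finger pads; the fingertips stand 25 mm ahead of it and the grasp point (between the pads) lies 6 mm ahead of it; z points along the fingers, y is the line along which they close (so a half turn about z gives the same grasp; the last joint's range is limited). The gripper opens to 85 mm and grips with 20 to 120 N. Pads are 22 mm wide; open, the fingers measure 114 mm over their backs; the gripper's body (76 mm by 85 mm) begins 54 mm behind the grasp point. The pads swing forward as they close: fully open they stand 13 mm farther back than shut.
Start: joints at [-1.281, 0.091, 1.231, -0, 1.82, -0.057], TCP at [0.204, -0.564, 0.256] pointing down, gripper open.
Joint ranges: [-2.87, 2.87], [-0.86, 2.18], [0.17, 2.46], [-1.51, 4.65], [0.06, 2.69], [-2.65, 2.65]. Speed limits (rad/s): [2.57, 2.57, 3.01, 3.14, 3.14, 3.14].

### API

Orientations are given as a unit quaternion [x, y, z, w].
In Python, from plant import manip, eoat, solver, snapshot, get_calibration gives the robot as it stands. The module is installed in compiled form; this text tells all that it offers. Calls block until the motion is done:
- manip.move_ptp(position, orientation): joint-space move of the TCP to a pose.
- manip.move_straight(position, rot=None, rate=0.15): straight line of the TCP; rot=None keeps the orientation; rate is the mean speed in m/s.
- manip.set_joints(angles): joint-space move.
- eoat.move_gripper(opening): finger opening in m; the grip force is fixed at half the most; returns when the fingers have stopped.
- manip.pause(seconds).
- solver.solve_ik(position, orientation): joint angles nearest the present ones, or None.
- snapshot(name): name is "scene" or "top"; returns (picture, depth): 384x512x3 uint8, red, green, blue; 384x512 float32, m along the optical axis (not along the pixel's ray), 0 where there is no reading.
- get_calibration(name): a dict with "fx", "fy", "cx", "cy" (pixels), "rvec" (rotation vector, rad) and "tvec" (3), from world to camera coordinates, as OpenCV has them. Camera axes: x right, y down, z forward; pixel columns grow to the right and rows downward; lengths in m; the calibration is good to about 2 mm. A picture is of the moment at which its call begins. get_calibration takes no time and is no camera call.
A pose or a line that the arm cannot do raises manip.IKError and nothing moves.
- manip.job_done(): hands the job in; it is judged then, once.
Readings, each from a call of its own:
- manip.current_clock(): time.
- manip.current_joint_positions(): joint angles.
- manip.current_qvel(): joint speeds.
- manip.current_joint_torque(): joint torques, N m.
- manip.current_ee_pos(): TCP position.
- manip.current_tool_rot(): TCP orientation.
- manip.current_contact_force(): force on the tool from outside, world axes, zero at the start.
- manip.current_ft_torque(): the same for the moment, N m.
- manip.current_width(): finger opening in m.
- manip.current_grasp_force(): force on a finger pad.
Only numpy, scipy, OpenCV 4.12 (cv2) and the standard library are available. Lean on these libraries where they do the work, as an engineer would, in place of code of your own. Each camera call takes 0.05 s, during which the arm holds its last target. There are 200 camera calls.

## Working session

There is one attempt and no reset: what is moved stays moved. The work goes in short steps, each a Python script; the robot and the scene stay as the last script left them, time stands still between calls to the robot, and variables do not carry over. Pictures are saved under pics/ and viewed, at most 14 in all, crops included, and the job is handed in when it is done.

```bash
mkdir -p pics
python3 - <<'E'
from plant import manip, eoat, solver, snapshot, get_calibration
import cv2,numpy as np
for n in("scene","top"):
    p,d=snapshot(n); cv2.imwrite(f"pics/{n}0.png",cv2.cvtColor(p,cv2.COLOR_RGB2BGR)); np.savez(f"{n}0.npz",p=p,d=d)
    c=get_calibration(n); R=cv2.Rodrigues(np.array(c["rvec"]))[0]; print(c,-R.T@np.array(c["tvec"]))
print(manip.current_tool_rot(),manip.current_clock())
E
```

```text
{'fx': 454.7750371581056, 'fy': 454.7750371581056, 'cx': 261.16993064132936, 'cy': 186.09902142447015, 'rvec': array([ 0.82098834, -2.38195996,  1.32954797]), 'tvec': array([0.42616395, 0.21399133, 0.85907466])} [-0.02267751  0.75520578  0.62814587]
{'fx': 387.70763049703237, 'fy': 387.70763049703237, 'cx': 258.1527546124257, 'cy': 186.3094860671226, 'rvec': array([ 2.14766263, -2.06975992,  0.22917875]), 'tvec': array([0.0020236 , 0.50183535, 0.89787163])} [0.29879887 0.01869136 0.98406613]
[ 9.85003791e-01  1.72530363e-01 -1.08710010e-04 -8.90603406e-04] 0.1
```

View pics/top0.png

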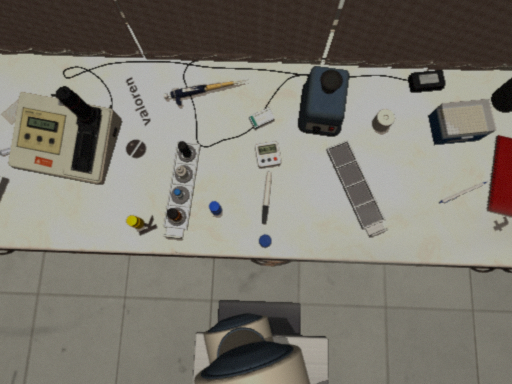

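View pics/scene0.png

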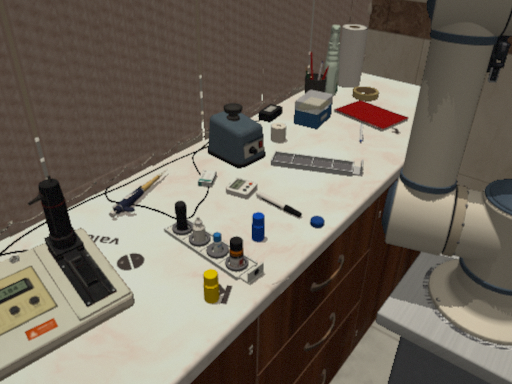

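The top view shows the rack at about (181,190) with its tab at (174,234). From the tab, the pieces are amber (176,215), small vial (179,193), dropper (181,172) and light cap (185,150). The tray is at (356,188) with its tab at (376,230).

The look-alikes are the yellow vial (134,221), the blue vial (215,208) and the blue disc (265,240). I choose the four pieces standing in rings, and I'll check that in a close crop.

```bash
cat > h.py <<'E'
import cv2,numpy as np
from plant import manip, eoat, solver, snapshot, get_calibration
def cam(n):
    c=get_calibration(n); return c,cv2.Rodrigues(np.array(c["rvec"]))[0],np.array(c["tvec"])
def ray(n,uv,z):
    c,R,t=cam(n); d=R.T@np.array([(uv[0]-c["cx"])/c["fx"],(uv[1]-c["cy"])/c["fy"],1]); o=-R.T@t
    return o+d*(z-o[2])/d[2]
def cloud(n,d):
    c,R,t=cam(n); v,u=np.mgrid[:384,:512]
    P=np.dstack([(u-c["cx"])/c["fx"]*d,(v-c["cy"])/c["fy"]*d,d])
    return (P-t)@R
E
python3 - <<'E'
from h import *
a=np.load("top0.npz");p=a["p"][:,:,::-1];b=np.load("scene0.npz");s=b["p"][:,:,::-1]
A=cv2.resize(p[130:245,120:235],(400,400),interpolation=cv2.INTER_CUBIC)
B=cv2.resize(s[190:310,150:270],(400,400),interpolation=cv2.INTER_CUBIC)
cv2.imwrite("pics/crop.png",np.hstack([A,B]))
# tray outline & rack pieces from cloud
P=cloud("top",a["d"])
def rep(n,m):
    X=P[m]; print(n,len(X),np.round(X.mean(0),4),np.round([X[:,2].min(),X[:,2].max()],3))
hsv=cv2.cvtColor(p,cv2.COLOR_BGR2HSV)
roi=np.zeros((384,512),bool);roi[130:245,315:395]=1
m=((hsv[:,:,2]<150)&roi).astype(np.uint8)
k,l,st,ce=cv2.connectedComponentsWithStats(m,connectivity=4)
for i in range(1,k):
    if st[i,4]>60: print(st[i],ce[i],ray("top",ce[i],.006).round(4))
for n in("top","scene"):
    d=(a if n=="top" else b)["d"]; Q=cloud(n,d)
    for x0,x1,y0,y1 in((0.2,.55,.1,.35),):
        M=(Q[...,2]>.03)&(Q[...,2]<.1)&(Q[...,0]>x0)&(Q[...,0]<x1)&(Q[...,1]>y0)&(Q[...,1]<y1)&(d>0)
        k,l,st,ce=cv2.connectedComponentsWithStats(M.astype(np.uint8))
        for i in range(1,k):
            if st[i,4]>8:
                X=Q[l==i]; zt=X[:,2].max(); T=X[X[:,2]>zt-.01]
                print(n,ce[i].round(1),st[i,4],"ztop",zt.round(3),"mid",((X.min(0)+X.max(0))/2)[:2].round(4),"size",np.ptp(X,0)[:2].round(3),"topmid",T.mean(0)[:2].round(4))
E
```

```text
[315 130  27   7 157] [327.60509554 132.57324841] [ 0.6653 -0.159   0.006 ]
[ 326  141   61   97 2239] [355.11389013 186.52300134] [ 0.5207 -0.2299  0.006 ]
top [181.4 171.1] 98 ztop 0.067 mid [0.5365 0.2151] size [0.025 0.027] topmid [0.5362 0.2142]
top [178.  192.4] 53 ztop 0.055 mid [0.4808 0.2181] size [0.016 0.017] topmid [0.4805 0.2183]
top [214.7 207.1] 120 ztop 0.066 mid [0.4467 0.1249] size [0.026 0.025] topmid [0.4471 0.1248]
top [173.4 214.1] 136 ztop 0.071 mid [0.4252 0.2229] size [0.026 0.026] topmid [0.4258 0.2233]
top [133.6 221.2] 142 ztop 0.066 mid [0.4057 0.3183] size [0.027 0.025] topmid [0.4056 0.319 ]
scene [258.2 221.9] 212 ztop 0.064 mid [0.4488 0.1282] size [0.027 0.026] topmid [0.4469 0.1287]
scene [198.5 227.1] 156 ztop 0.068 mid [0.5372 0.217 ] size [0.025 0.026] topmid [0.537  0.2178]
scene [217.2 238.8] 102 ztop 0.054 mid [0.4809 0.2203] size [0.017 0.016] topmid [0.481 0.222]
scene [236.3 248.1] 287 ztop 0.07 mid [0.426  0.2274] size [0.026 0.027] topmid [0.4256 0.2276]
scene [210.8 280.6] 297 ztop 0.065 mid [0.4066 0.3221] size [0.027 0.028] topmid [0.4054 0.3229]
```

View pics/crop.png

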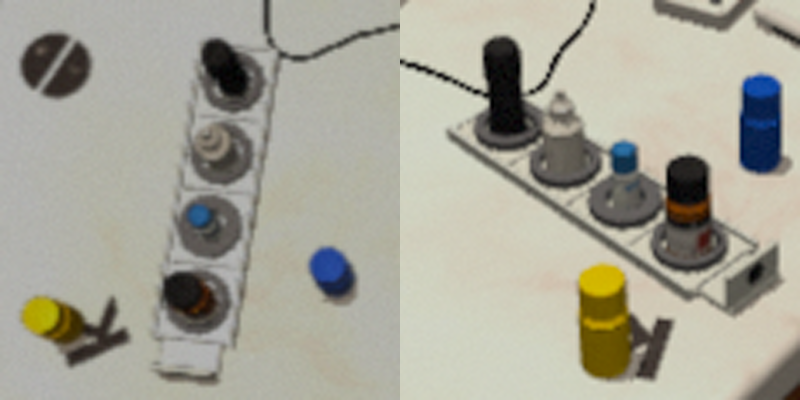

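The crop confirms the order from the tab: amber, small (blue cap), dropper, light cap. The blue and yellow vials stand off the rack. Next I measure the tray and the light cap.

Run:
```python
from h import *
out=[]
for n,(x0,x1,y0,y1) in(("top",(320,392,135,245)),("scene",(262,372,145,182))):
    a=np.load(n+"0.npz"); d=a["d"]; Q=cloud(n,d); p=a["p"][:,:,::-1]
    M=(Q[...,2]>.03)&(Q[...,2]<.1)&(abs(Q[...,0]-.592)<.03)&(abs(Q[...,1]-.211)<.04)&(d>0)
    X=Q[M]; print(n,"cap",M.sum(),((X.min(0)+X.max(0))/2).round(4),np.ptp(X,0).round(3),X[X[:,2]>X[:,2].max()-.01].mean(0).round(4))
    g=cv2.cvtColor(p,cv2.COLOR_BGR2GRAY)
    c=p[y0:y1,x0:x1]; gc=g[y0:y1,x0:x1]
    t,_=cv2.threshold(gc,0,255,cv2.THRESH_OTSU); 
    for th in (100,110,120,130,t):
        k,l,st,ce=cv2.connectedComponentsWithStats((gc<th).astype(np.uint8),connectivity=4)
        print(n,th,[(int(st[i,4]),*(ce[i]+[x0,y0]).round(1),*ray(n,ce[i]+[x0,y0],.006)[:2].round(4)) for i in range(1,k) if st[i,4]>40])
    out.append(cv2.resize(c,(400,int(400*c.shape[0]/c.shape[1])),interpolation=cv2.INTER_CUBIC)[:590])
h=max(o.shape[0] for o in out)
cv2.imwrite("pics/tray.png",np.hstack([cv2.copyMakeBorder(o,0,h-o.shape[0],0,0,0) for o in out]))
```

```text
top cap 121 [0.5926 0.2102 0.0555] [0.023 0.022 0.048] [0.5923 0.2108 0.0742]
top 100 [(375, np.float64(341.5), np.float64(153.8), np.float64(0.6077), np.float64(-0.1954)), (382, np.float64(350.3), np.float64(173.1), np.float64(0.5561), np.float64(-0.218)), (394, np.float64(359.5), np.float64(192.6), np.float64(0.5052), np.float64(-0.241)), (351, np.float64(368.2), np.float64(212.7), np.float64(0.4535), np.float64(-0.2621))]
top 110 [(1398, np.float64(349.8), np.float64(175.3), np.float64(0.5502), np.float64(-0.2166)), (415, np.float64(368.9), np.float64(212.8), np.float64(0.4534), np.float64(-0.2639))]
top 120 [(1927, np.float64(354.3), np.float64(184.2), np.float64(0.5267), np.float64(-0.228))]
top 130 [(1996, np.float64(354.3), np.float64(184.3), np.float64(0.5265), np.float64(-0.2279))]
top 133.0 [(2019, np.float64(354.3), np.float64(184.4), np.float64(0.5263), np.float64(-0.2279)), (46, np.float64(375.5), np.float64(233.7), np.float64(0.4009), np.float64(-0.2792))]
scene cap 230 [0.5937 0.2127 0.0538] [0.024 0.024 0.047] [0.5929 0.2146 0.0728]
scene 100 [(587, np.float64(312.1), np.float64(164.8), np.float64(0.5264), np.float64(-0.2219)), (132, np.float64(302.3), np.float64(159.0), np.float64(0.5657), np.float64(-0.2326)), (125, np.float64(322.1), np.float64(161.6), np.float64(0.5142), np.float64(-0.2558))]
scene 110 [(948, np.float64(312.1), np.float64(163.3), np.float64(0.5306), np.float64(-0.229))]
scene 120 [(1026, np.float64(312.2), np.float64(163.4), np.float64(0.5303), np.float64(-0.2289))]
scene 130 [(1083, np.float64(312.4), np.float64(163.4), np.float64(0.5297), np.float64(-0.2291))]
scene 148.0 [(1195, np.float64(314.0), np.float64(163.7), np.float64(0.5255), np.float64(-0.2309))]
```

View pics/tray.png

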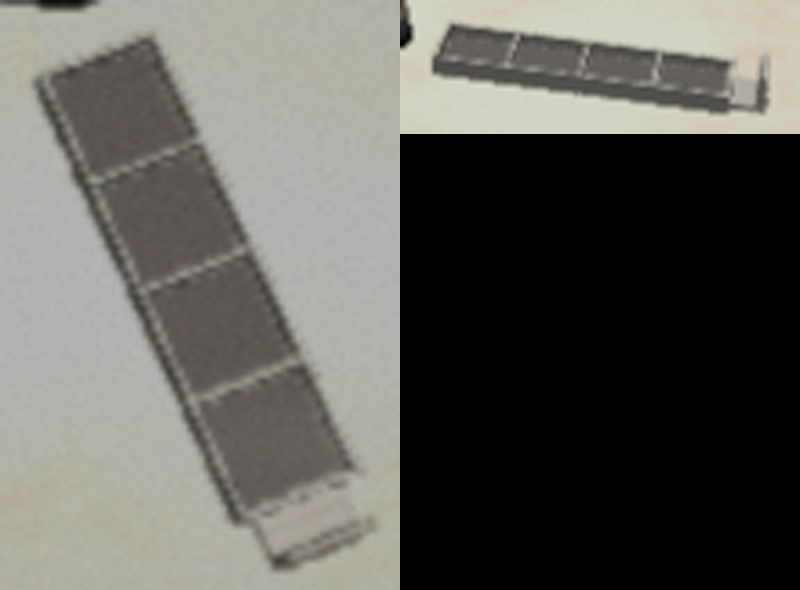

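The tray compartments, tab end first, are at (.4535,-.262), (.505,-.241), (.556,-.218) and (.608,-.195). The spacing is 56 mm, as it should be. Before moving I check clearance to the blue instrument behind the tray and test the IK.

```bash
cat >> h.py <<'E'
RA=-.082+np.pi; TA=.408
PCS=dict(amber=(.4257,.2252,.045),small=(.4809,.2192,.037),dropper=(.5367,.2160,.037),cap=(.5928,.2118,.045))
TR=dict(amber=(.6070,-.1940),small=(.5560,-.2165),dropper=(.5045,-.2390),cap=(.4533,-.2608))
def q(a): return [np.cos(a/2),np.sin(a/2),0,0]
E
python3 - <<'E'
from h import *
for n in("top","scene"):
    d=np.load(n+"0.npz")["d"]; Q=cloud(n,d)
    for y0,y1 in((-.3,-.19),(-.19,-.14),(-.14,-.05),(-.05,.1),(.1,.3)):
        M=(d>0)&(Q[...,2]>.085)&(Q[...,2]<.4)&(Q[...,1]>y0)&(Q[...,1]<y1)&(Q[...,0]>.3)&(Q[...,0]<.85)
        X=Q[M]; print(n,y0,y1,M.sum(),X.min(0).round(3) if len(X) else "",X.max(0).round(3) if len(X) else "")
for k in PCS:
    x,y,z=PCS[k]; print(k,np.round(solver.solve_ik([x,y,z+.006],q(RA)),2), [np.round(solver.solve_ik([*TR[k],z+.007],q(a)),2) for a in (TA,0.)])
E
```

```text
top -0.3 -0.19 15 [ 0.749 -0.194  0.104] [ 0.782 -0.19   0.113]
top -0.19 -0.14 964 [ 0.664 -0.19   0.085] [ 0.797 -0.14   0.15 ]
top -0.14 -0.05 1119 [ 0.668 -0.14   0.085] [ 0.798 -0.088  0.15 ]
top -0.05 0.1 0  
top 0.1 0.3 0  
scene -0.3 -0.19 0  
scene -0.19 -0.14 346 [ 0.665 -0.185  0.085] [ 0.792 -0.14   0.149]
scene -0.14 -0.05 833 [ 0.668 -0.14   0.085] [ 0.801 -0.082  0.147]
scene -0.05 0.1 0  
scene 0.1 0.3 0  
amber [ 0.42 -0.17  1.85 -0.    1.46 -1.07] [array([-0.36,  0.24,  1.42, -0.  ,  1.47,  0.8 ]), array([-0.36,  0.24,  1.42, -0.  ,  1.47,  1.21])]
small [ 0.36 -0.04  1.74 -0.    1.44 -1.13] [array([-0.43,  0.14,  1.55, -0.  ,  1.45,  0.73]), array([-0.43,  0.14,  1.55, -0.  ,  1.45,  1.14])]
dropper [ 0.32  0.1   1.6  -0.    1.44 -1.16] [array([-0.5 ,  0.04,  1.66, -0.  ,  1.44,  0.66]), array([-0.5 ,  0.04,  1.66, -0.  ,  1.44,  1.07])]
cap [ 0.29  0.22  1.45 -0.    1.47 -1.2 ] [array([-0.59, -0.06,  1.75, -0.  ,  1.45,  0.58]), array([-0.59, -0.06,  1.75, -0.  ,  1.45,  0.98])]
```

```bash
cat >> h.py <<'E'
def pick(k):
    x,y,z=PCS[k]; eoat.move_gripper(.055)
    manip.move_ptp([x,y,.25],q(RA)); manip.move_straight([x,y,z+.006],rate=.12)
    eoat.move_gripper(0.0); print(k,"w",round(manip.current_width(),4),"F",manip.current_grasp_force(),manip.current_contact_force())
    manip.move_straight([x,y,.23],rate=.12); print("up w",round(manip.current_width(),4),manip.current_clock())
def place(k,a=TA,xy=None):
    x,y=xy or TR[k]; z=PCS[k][2]
    manip.move_ptp([x,y,.23],q(a)); print("above w",round(manip.current_width(),4),manip.current_ee_pos())
    manip.move_straight([x,y,.06],rate=.15) if z<.05 else 0
    manip.move_straight([x,y,z+.007],rate=.03); print("F",manip.current_contact_force())
    manip.pause(.2); eoat.move_gripper(.05); manip.pause(.2)
    manip.move_straight([x,y,.20],rate=.15); print("done",manip.current_clock())
def shot(name,n="top"):
    p,d=snapshot(n); cv2.imwrite(f"pics/{name}.png",cv2.cvtColor(p,cv2.COLOR_RGB2BGR)); np.savez(name+".npz",p=p,d=d)
E
python3 - <<'E'
from h import *
pick("amber"); shot("s1","scene")
E
```

```text
amber w 0.0266 F 58.93508791923523 [0.14029415 0.83083103 3.56454773]
up w 0.027 7.2
```

View pics/s1.png

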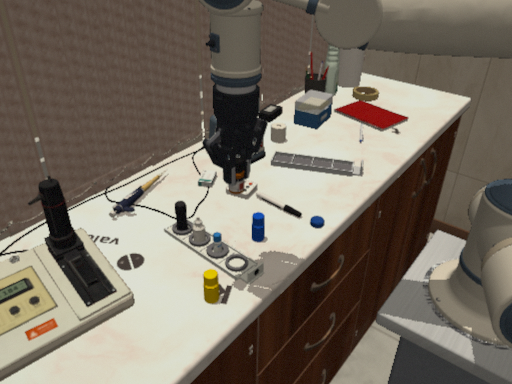

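The amber vial is held upright at (238,183), and its ring at (237,262) is empty. Now I place it.

Run:
```python
from h import *
place("amber",0.,(.6040,-.1953)); manip.move_ptp([.45,.0,.25],q(RA)); shot("t2"); shot("s2","scene")
a=cv2.imread("pics/t2.png")[130:245,300:410];b=cv2.imread("pics/s2.png")[100:200,250:380]
cv2.imwrite("pics/c2.png",np.hstack([cv2.resize(a,(400,400)),cv2.resize(b,(400,400))]))
for n,f in(("top","t2"),("scene","s2")):
    d=np.load(f+".npz")["d"];Q=cloud(n,d);M=(d>0)&(Q[...,2]>.03)&(Q[...,2]<.1)&(abs(Q[...,0]-.604)<.04)&(abs(Q[...,1]+.2)<.04);X=Q[M]
    print(n,M.sum(),((X.min(0)+X.max(0))/2).round(4),X.max(0)[2],np.ptp(X,0).round(3))
```

```text
above w 0.0268 [ 0.6041269  -0.19466421  0.23006801]
F [-0.23806983 -0.39628492 -0.64711831]
done 12.7917
top 135 [ 0.5988 -0.1964  0.0519] 0.07285864568830203 [0.026 0.025 0.042]
scene 148 [ 0.6011 -0.1939  0.0496] 0.06916688586322071 [0.028 0.033 0.039]
```

View pics/c2.png

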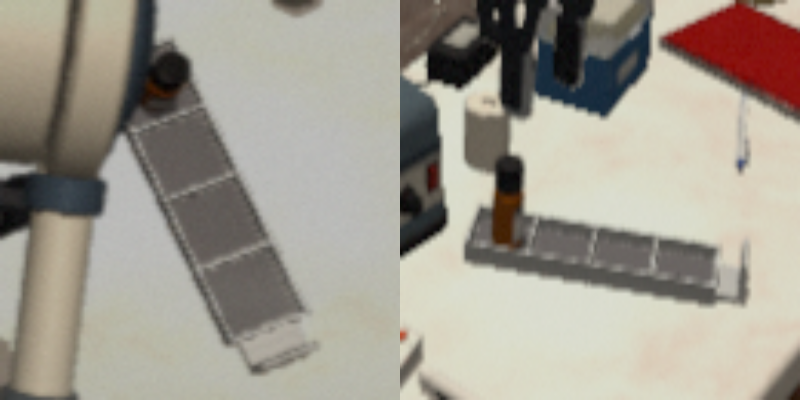

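The amber vial stands upright in the far compartment, about 6 mm tab-side of the middle, which is within tolerance. The other three follow the same way, each width-checked.

Run:
```python
from h import *
e=np.array([np.cos(TA),np.sin(TA)])*.002
for k in("small","dropper","cap"):
    pick(k)
    if not .012<manip.current_width()<.032: print("lost",k); break
    place(k,TA,tuple(np.array(TR[k])+e))
manip.move_ptp([.40,.05,.28],q(TA)); manip.set_joints([1.2,*manip.current_joint_positions()[1:]]); shot("t3"); shot("s3","scene")
a=cv2.imread("pics/t3.png")[130:245,300:410];b=cv2.imread("pics/s3.png")[100:200,250:380]
cv2.imwrite("pics/c3.png",np.hstack([cv2.resize(a,(400,400)),cv2.resize(b,(400,400))]))
C=np.array([.5306,-.2281]);R=np.array([[np.cos(TA),np.sin(TA)],[-np.sin(TA),np.cos(TA)]])
for n,f in(("top","t3"),("scene","s3")):
    d=np.load(f+".npz")["d"];Q=cloud(n,d);M=(d>0)&(Q[...,2]>.03)&(Q[...,2]<.1);L=(Q[...,:2]-C)@R.T
    for cx in(-.084,-.028,.028,.084):
        m=M&(abs(L[...,0]-cx)<.026)&(abs(L[...,1])<.04);X=L[m]
        print(n,cx,m.sum(),((X.min(0)+X.max(0))/2).round(4) if len(X) else "",Q[m][:,2].max().round(3) if len(X) else "")
```

```text
small w 0.0162 F 58.49651098251343 [ 0.37659834 -0.28280151  2.80897518]
up w 0.0165 20.375
above w 0.0162 [ 0.55801904 -0.21498612  0.22994148]
F [-0.11664576 -0.30822811 -0.22020768]
done 25.9833
dropper w 0.0244 F 59.00846123418887 [0.1249074  0.62247738 2.12075956]
up w 0.024 31.8417
above w 0.0242 [ 0.50660586 -0.23761668  0.22993011]
F [-0.68503869  0.70354804 -1.20420792]
done 37.4333
cap w 0.0227 F 58.978531546890736 [-0.41499297  0.30743991  2.23758579]
up w 0.0222 43.175
above w 0.0227 [ 0.4554688  -0.25955991  0.22998569]
F [ 0.29037241 -0.05142243 -0.39027087]
done 48.5833
top -0.084 130 [-0.0864 -0.0002] 0.08
top -0.028 102 [-0.0305  0.0015] 0.07
top 0.028 53 [0.0253 0.0016] 0.055
top 0.084 145 [0.0755 0.0022] 0.072
scene -0.084 3 [-0.0755  0.0058] 0.074
scene -0.028 95 [-0.0287  0.0059] 0.068
scene 0.028 53 [0.0275 0.0004] 0.052
scene 0.084 150 [0.0784 0.0021] 0.069
```

View pics/c3.png

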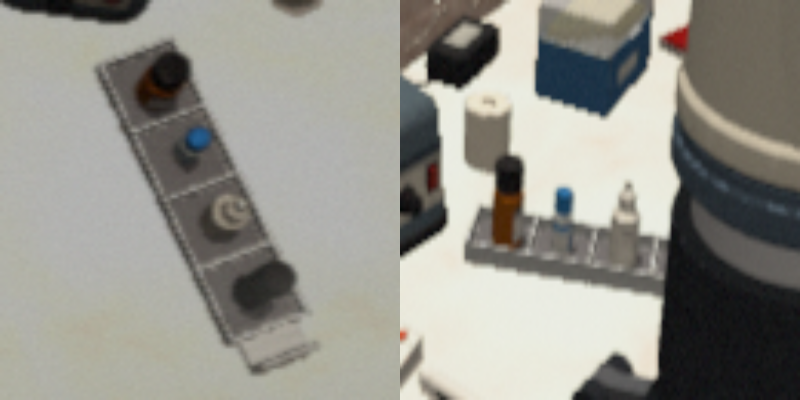

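All four stand upright in the right order. The worst is the amber vial, about 6–8 mm off the middle against a 15 mm limit. I'm handing in.

```bash
python3 -c "
from plant import manip
print(manip.job_done())"
```

```text
the job is handed in; nothing more can be done
None
```

The job is handed in: in the last pictures all four pieces stand upright in the tray in reverse order, measured within about 9 mm of their compartment middles; the last placement ended at 48.6 s on the robot clock, and the hand-in call returned no verdict.

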